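Pile culture dishes on the transfer slide and wind it to the flag

ROBOT

A 6-joint arm with a two-finger parallel gripper is mounted at the origin on the work surface. World frame = base frame: x ahead of the robot, y to its left, z up, the work surface at z = 0. Lengths are in m, angles in rad, forces in N, time in s.
With the tool pointing down it reaches from about 0.3 to 0.825 m from the base axis. Payload 5.4 kg.
Tool frame: the origin (TCP) lies on the mounting face of the last link; the fingertips stand 190 mm ahead of it and the grasp point (between the pads) lies 171 mm ahead of it; z points along the fingers, y is the line along which they close (so a half turn about z gives the same grasp; the last joint's range is limited). The gripper opens to 92 mm and grips with 3 to 60 N. Pads are 20 mm wide; open, the fingers measure 128 mm over their backs; the gripper's body (75 mm by 189 mm) begins 69 mm behind the grasp point.
Start: joints at [0.913, 0.158, 1.597, -0, 1.386, -0.21], TCP at [0.249, 0.518, 0.405] pointing down, gripper open.
Joint ranges: [-2.91, 2.91], [-0.94, 2.29], [0.18, 2.7], [-1.29, 4.43], [0.17, 2.64], [-3, 3]. Speed limits (rad/s): [2.57, 2.57, 3.14, 3.14, 3.14, 3.14].

INTERFACE

Orientations are given as [roll, pitch, yaw] about the fixed x, y, z axes, in that order (R = Rz(yaw) Ry(pitch) Rx(roll)).
In Python, from bench import bot gives the robot as it stands. Calls block until the motion is done:
- bot.movep(position, orientation): joint-space move of the TCP to a pose.
- bot.servo_line(position, velocity=0.15, ori=None, f_stop=None): straight line of the TCP; ori=None keeps the orientation; velocity is the mean speed in m/s. With f_stop (N) it stops when the force on the tool has changed by that much, and returns True; else False.
- bot.move_j(angles): joint-space move.
- bot.grip(opening, grasp_force=None): finger opening in m; grasp_force is the grip in N (None keeps the last); returns when the fingers have stopped.
- bot.pause(seconds).
- bot.ik(position, orientation): joint angles nearest the present ones, or None.
- bot.capture(name): name is "scene" or "side" or "wrist"; returns a dict with "img" (420x560x3 uint8, red, green, blue), "fx", "fy", "cx", "cy" (pixels), "view" (4x4, takes a point from world to camera coordinates); the wrist camera has in their place "tool_from_camera" (4x4, takes a point from camera to tool coordinates, whose origin is the TCP and whose axes are the flange's). Camera axes: x right, y down, z forward; pixel columns grow to the right and rows downward; lengths in m; the calibration is good to about 2 mm. The wrist camera is an equidistant fisheye: a pixel r from the principal point sees the ray r / f radians off the axis. A picture is of the moment at which its call begins: read the wrist's pose just before it. There is no depth.
A pose or a line that the arm cannot do raises bot.PlanningError and nothing moves.
- bot.sign_off(): hands the job in; it is judged then, once.
Readings, each from a call of its own:
- bot.current_time(): time.
- bot.current_q(): joint angles.
- bot.current_joint_velocities(): joint speeds.
- bot.current_joint_efforts(): joint torques, N m.
- bot.current_eef_pos(): TCP position.
- bot.current_orientation(): TCP orientation.
- bot.current_contact_force(): force on the tool from outside, world axes, zero at the start.
- bot.current_ft_torque(): the same for the moment, N m.
- bot.current_grip_width(): finger opening in m.
- bot.current_finger_force(): force on a finger pad.
Only numpy, scipy, OpenCV 4.12 (cv2) and the standard library are available. Lean on these libraries where they do the work, as an engineer would, in place of code of your own. Each camera call takes 0.05 s, during which the arm holds its last target. There are 200 camera calls.

TASK

Lift the steel cover plate off the slide's platform, stack every culture dish lying on the bench squarely on the platform in one straight pile (lined up with the platform and centred on it; the dishes are sealed, so either face may be up), and put the cover plate back squarely on top. Then crank the handwheel to carry the finished pile along until the carriage's pointer stands exactly opposite the brass index flag. Do not shift the flag, and leave the jar, the roll of tape and the tube rack where they are.

Things in the scene. Friction and masses are not known exactly. Their poses are not given: they have to be found in the camera images.
- platform (a point): centre of the top face of the carriage platform, a flat aluminium plate 78 x 102 mm, 45 mm above the bench. Its y axis runs along the rails (the way it travels, and the way the 86 mm side of a dish must lie), its x axis along the 78 mm side (the 62 mm side of a dish), z up
- slide: the slide, fixed to the bench: white base 130 mm wide (x) and 440 mm long (y, along the rails), origin at the centre of its underside, axes as the platform; at most 45 mm high save for the handwheel, which stands 165 mm from the origin on the -y side
- pointer (a point): tip of the steel pointer on the carriage's far (+x) edge, 63 mm from the platform centre, 5 mm below the platform top; axes as the platform's
- flag_tip (a point): brass index flag standing at the slide's far (+x) edge beside the rails, 4 mm thick, top 44 mm above the bench; the point is on its mid plane level with the pointer tip, 9 mm further out. Axes as the platform's: the two are in line when they have the same y along the rails. It can slide stiffly: leave it.
- carriage (a joint): travel of the carriage along its rails, m, 0 at the handwheel end, 0.125 at the far end; driven by the handwheel only, 40 mm a turn
- wheel (a joint): angle of the handwheel, rad, 0 to 19; grows clockwise seen from above and then drives the carriage away from the wheel (6.37 mm per rad); turns stiffly (0.05 N m) and stays where left
- wheel_axis (a point): on the vertical axis of the handwheel (black disc 104 mm across) at the height of its upper face, 74 mm above the bench
- crank (a point): middle of the handwheel's upright crank handle, a steel round pin 16 mm in diameter, 40 mm off the axis and 100 mm above the bench; it stands from 74 to 116 mm above the bench and turns with the wheel
- dish1: sealed rectangular culture dish, pale plastic, 62 x 86 x 15.5 mm, all dishes identical; origin at the centre of its underside, x along the 62 mm side, y along the 86 mm side, z up through the lid. Either face may be up in the pile. May be absent.
- dish2: sealed rectangular culture dish, pale plastic, 62 x 86 x 15.5 mm, all dishes identical; origin at the centre of its underside, x along the 62 mm side, y along the 86 mm side, z up through the lid. Either face may be up in the pile. May be absent.
- dish3: sealed rectangular culture dish, pale plastic, 62 x 86 x 15.5 mm, all dishes identical; origin at the centre of its underside, x along the 62 mm side, y along the 86 mm side, z up through the lid. Either face may be up in the pile. May be absent.
- dish4: sealed rectangular culture dish, pale plastic, 62 x 86 x 15.5 mm, all dishes identical; origin at the centre of its underside, x along the 62 mm side, y along the 86 mm side, z up through the lid. Either face may be up in the pile. May be absent.
- dish5: sealed rectangular culture dish, pale plastic, 62 x 86 x 15.5 mm, all dishes identical; origin at the centre of its underside, x along the 62 mm side, y along the 86 mm side, z up through the lid. Either face may be up in the pile. May be absent.
- cover: steel cover plate 62 x 86 x 8 mm with a black bar handle on top, 14 mm thick (x) x 44 mm long (y), rising from 8 to 32 mm above its underside; origin at the centre of its underside, x along the 62 mm side, y along the 86 mm side, z up. It starts lying on the platform.
- media: bystander: squat glass jar with a lid, 68 mm in diameter, 72 mm high; origin at the centre of its underside
- tape: bystander: roll of tape 72 mm in diameter, 25 mm high; origin at the centre of its underside
- rack: bystander: blue tube rack 60 x 130 x 60 mm with capped tubes up to 82 mm; origin at the centre of its underside
There are look-alikes about, which are no part of the job. What is shaped like the dish5 but black or blue is not meant. What is shaped like the dish2 but brown or red is not meant.

How it is judged:
On the way, in this order (a step that is already met when the one before it is completed fails the run):
1. all dishes are piled squarely on the platform with the cover plate on top (horizontal distance between each of dish1, dish2, dish3, dish4, dish5, cover and platform below 0.007 m and angle between the x axis of each of dish1, dish2, dish3, dish4, dish5, cover and the x axis of platform, either way round below 0.12 rad and (angle between dish1's own z axis and vertical below 0.06 rad or angle between dish1's own z axis and vertical above 3.08 rad) and z of each of dish1, dish2, dish3, dish4, dish5, cover in the frame of platform below 0.088 m and z of each of dish1, dish2, dish3, dish4, dish5 in the frame of cover below 0.005 m and (angle between dish2's own z axis and vertical below 0.06 rad or angle between dish2's own z axis and vertical above 3.08 rad) and (angle between dish3's own z axis and vertical below 0.06 rad or angle between dish3's own z axis and vertical above 3.08 rad) and (angle between dish4's own z axis and vertical below 0.06 rad or angle between dish4's own z axis and vertical above 3.08 rad) and (angle between dish5's own z axis and vertical below 0.06 rad or angle between dish5's own z axis and vertical above 3.08 rad) and angle between cover's own z axis and vertical below 0.06 rad and contact force between the fingers and dish1 below 0.1 N and contact force between the fingers and dish2 below 0.1 N and contact force between the fingers and dish3 below 0.1 N and contact force between the fingers and dish4 below 0.1 N and contact force between the fingers and dish5 below 0.1 N and contact force between the fingers and cover below 0.1 N), for 0.2 s.
2. the carriage's pointer has been wound opposite the flag (y of pointer in the frame of flag_tip between -0.004 and 0.004 m), for 0.2 s.
At the end, for the whole second after the job is handed in: every dish lies flat, either face up, in one pile on the platform under the cover plate, each dish and the cover within 7 mm of the platform's centre, turned less than 7 degrees from it and level, all at rest; the pointer is within 4 mm of the flag along the rails (all of step 2 and horizontal distance between each of dish1, dish2, dish3, dish4, dish5, cover and platform below 0.007 m and angle between the x axis of each of dish1, dish2, dish3, dish4, dish5, cover and the x axis of platform, either way round below 0.12 rad and (angle between dish1's own z axis and vertical below 0.06 rad or angle between dish1's own z axis and vertical above 3.08 rad) and z of each of dish1, dish2, dish3, dish4, dish5, cover in the frame of platform below 0.088 m and z of each of dish1, dish2, dish3, dish4, dish5 in the frame of cover below 0.005 m and (angle between dish2's own z axis and vertical below 0.06 rad or angle between dish2's own z axis and vertical above 3.08 rad) and (angle between dish3's own z axis and vertical below 0.06 rad or angle between dish3's own z axis and vertical above 3.08 rad) and (angle between dish4's own z axis and vertical below 0.06 rad or angle between dish4's own z axis and vertical above 3.08 rad) and (angle between dish5's own z axis and vertical below 0.06 rad or angle between dish5's own z axis and vertical above 3.08 rad) and angle between cover's own z axis and vertical below 0.06 rad and linear speed of each of dish1, dish2, dish3, dish4, dish5, cover below 0.02 m/s and velocity of joint wheel between -0.05 and 0.05 rad/s); the robot touches nothing.
It fails at once if the jar was shifted or toppled (distance of media from where it was at the start of the episode above 0.03 m or angle between media's own z axis and vertical above 0.5 rad).
It fails at once if the roll of tape was shifted or toppled (distance of tape from where it was at the start of the episode above 0.03 m or angle between tape's own z axis and vertical above 0.5 rad).
It fails at once if the tube rack was shifted or toppled (distance of rack from where it was at the start of the episode above 0.03 m or angle between rack's own z axis and vertical above 0.5 rad).
It fails at once if the index flag was shifted (distance of flag_tip from where it was at the start of the episode above 0.003 m).
Of dish1, dish2, dish3, dish4, dish5 only 3 to 5 are there at a start; the rules pass over those that are not, and their reading is None.
At some moment in a run one of dish1, dish2, dish3, dish4, dish5 may be knocked a few centimetres aside while the robot is not near it.
Once in a run the grip may slacken for a moment while it holds something.
It also fails if it takes over 210 s, if anything falls off the work surface, if the arm or the gripper's body presses on something with over 40 N, if the wrist force passes 120 N, or if a joint passes its speed limit or range.

## Working session

There is one attempt and no reset: what is moved stays moved. The work goes in short steps, each a Python script; the robot and the scene stay as the last script left them, time stands still between calls to the robot, and variables do not carry over. Pictures are saved under pics/ and viewed, at most 14 in all, crops included, and the job is handed in when it is done.

```bash
ls; mkdir -p pics
python3 - <<'E'
from bench import bot
import cv2,pickle
d={}
for n in("scene","side","wrist"):
    if n=="wrist": print(bot.current_eef_pos(),bot.current_orientation())
    c=bot.capture(n); d[n]=c
    cv2.imwrite(f"pics/{n}0.png",c["img"][:,:,::-1])
    print(n,{k:v for k,v in c.items() if k!="img"})
pickle.dump(d,open("c0.pkl","wb")); print(bot.current_time())
E
```

```text
pics
scene {'fx': 439.07103372850366, 'fy': 439.07103372850366, 'cx': 276.7807660660458, 'cy': 205.86277024265064, 'view': array([[ 0.84036853,  0.54190357, -0.01101151, -0.4732981 ],
       [ 0.37526318, -0.59636639, -0.70959472, -0.16175699],
       [-0.3910988 ,  0.59218886, -0.70452401,  1.46936488],
       [ 0.        ,  0.        ,  0.        ,  1.        ]])}
side {'fx': 457.09393263540994, 'fy': 457.09393263540994, 'cx': 279.8009902106909, 'cy': 207.99138894879582, 'view': array([[-0.99548568, -0.09323593, -0.01775726,  0.56780435],
       [-0.04487542,  0.62722485, -0.77754433,  0.11928944],
       [ 0.08363286, -0.77323738, -0.62857736,  1.02827414],
       [ 0.        ,  0.        ,  0.        ,  1.        ]])}
[0.24884827 0.51808596 0.40380308] [-3.13992119e+00 -3.23862588e-04  2.69377588e+00]
wrist {'fx': 325.19226210127806, 'fy': 325.19226210127806, 'cx': 275.71156828290606, 'cy': 211.47998800548308, 'tool_from_camera': array([[ 2.84026256e-04, -9.59679471e-01, -2.81096483e-01,
         7.91650131e-02],
       [ 9.99999567e-01,  5.21520124e-04, -7.70077311e-04,
        -1.41508469e-03],
       [ 8.85624859e-04, -2.81096143e-01,  9.59679204e-01,
         1.95167920e-02],
       [ 0.00000000e+00,  0.00000000e+00,  0.00000000e+00,
         1.00000000e+00]])}
0.15
```

View pics/scene0.png

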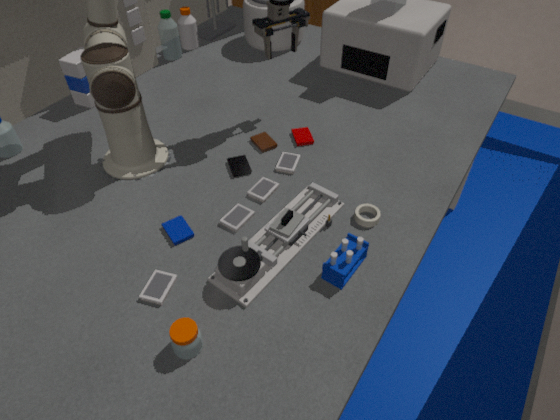

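View pics/side0.png

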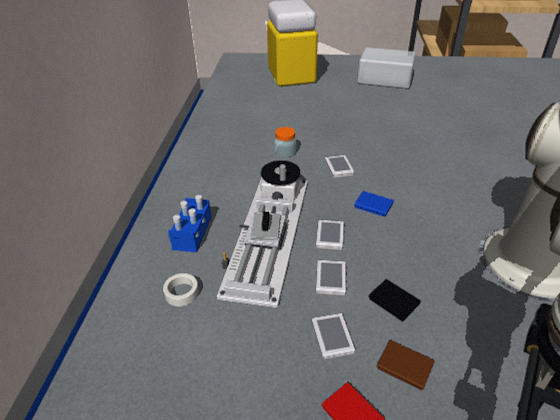

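The scene view shows four pale dishes at about (288,163), (263,189), (237,217) and (158,287). The black, brown, red and blue blocks are look-alikes. The cover is at (290,225), the wheel at (240,263), the flag at about (329,220), the jar at (185,338), the tape at (367,215) and the rack at (346,260). The side view agrees, with dishes at (339,166), (330,234), (331,277) and (333,335).

```bash
cat > h.py <<'E'
import numpy as np,cv2
from scipy.spatial.transform import Rotation as Ro
def ray(c,uv,T=None):
    """world origin and unit directions of pixels uv (n,2); T = world_from_tool for the wrist"""
    uv=np.atleast_2d(uv).astype(float)
    x=(uv[:,0]-c["cx"])/c["fx"]; y=(uv[:,1]-c["cy"])/c["fy"]
    if T is None:
        W=np.linalg.inv(c["view"]); d=np.c_[x,y,np.ones(len(x))]
    else:
        W=T@c["tool_from_camera"]; r=np.hypot(x,y)+1e-12
        d=np.c_[x/r*np.sin(r),y/r*np.sin(r),np.cos(r)]
    return W[:3,3],d@W[:3,:3].T
def onplane(c,uv,z,T=None):
    o,d=ray(c,uv,T); return (o+d*((z-o[2])/d[:,2])[:,None])[:,:2]
def topx(c,p,T=None):
    p=np.atleast_2d(p).astype(float); V=c["view"] if T is None else np.linalg.inv(T@c["tool_from_camera"])
    q=p@V[:3,:3].T+V[:3,3]
    if T is None: s=q[:,:2]/q[:,2:]
    else:
        r=np.hypot(q[:,0],q[:,1])+1e-12; s=q[:,:2]/r[:,None]*np.arctan2(r,q[:,2])[:,None]
    return s*[c["fx"],c["fy"]]+[c["cx"],c["cy"]]
def toolT(bot):
    T=np.eye(4); T[:3,3]=bot.current_eef_pos(); T[:3,:3]=Ro.from_euler("xyz",bot.current_orientation()).as_matrix(); return T
def white(img,v=150,s=45):
    h=cv2.cvtColor(img,cv2.COLOR_RGB2HSV); return ((h[...,2]>v)&(h[...,1]<s)).astype(np.uint8)
def dishes(c,T=None,z=0.0155,v=150):
    """pale rims: (x,y,yaw of long side,w,l) of each about 62x86 outline cast onto z"""
    out=[]
    cs,_=cv2.findContours(white(c["img"],v),cv2.RETR_EXTERNAL,cv2.CHAIN_APPROX_NONE)
    for k in cs:
        if len(k)<40: continue
        xy=onplane(c,k[:,0],z,T)
        (cx,cy),(a,b),t=cv2.minAreaRect((xy*1000).astype(np.float32))
        if a>b: a,b,t=b,a,t+90
        if 50<a<82 and 74<b<106 and np.hypot(cx,cy)<1000: out.append((cx/1e3,cy/1e3,np.deg2rad(t)+np.pi/2,a,b))  # t: dir of short side
    return out
E
python3 - <<'E'
import pickle
from h import *
d=pickle.load(open("c0.pkl","rb"))
for n in("scene","side"):
    print(n); [print(np.round(o,3)) for o in dishes(d[n])]
    P={"scene":dict(flag=(329,218),wheel=(239,262),jar=(184,328),tape=(367,212),rack=(346,260),cover=(290,220)),"side":dict(flag=(226,258),wheel=(280,173),jar=(285,133),tape=(181,288),rack=(190,225),cover=(266,222))}[n]
    Z=dict(flag=.04,wheel=.074,jar=.072,tape=.025,rack=.06,cover=.06)
    for k in P: print(k,np.round(onplane(d[n],P[k],Z[k])[0],3))
E
```

```text
scene
[ 0.436 -0.343  1.859 59.032 81.854]
flag [0.694 0.062]
wheel [ 0.593 -0.213]
jar [ 0.598 -0.418]
tape [0.768 0.153]
rack [ 0.804 -0.059]
cover [ 0.617 -0.018]
side
[ 0.447  0.244  1.853 61.395 92.384]
[ 0.771  0.154  4.536 71.347 88.782]
[4.5100e-01 9.6000e-02 4.7070e+00 6.0875e+01 9.7448e+01]
[7.1000e-02 5.3000e-02 2.5070e+00 7.1067e+01 7.6856e+01]
[ 4.55000e-01 -4.10000e-02  4.67100e+00  6.10250e+01  1.00323e+02]
[  0.429  -0.337   1.855  61.402 104.685]
flag [0.68  0.082]
wheel [ 0.587 -0.201]
jar [ 0.592 -0.412]
tape [0.762 0.161]
rack [0.777 0.002]
cover [ 0.603 -0.021]
```

Run:
```python
from bench import bot
from h import *
import pickle
bot.movep([0.5,-0.0,0.52],[np.pi,0,np.pi/2])
T=toolT(bot); c=bot.capture("wrist"); pickle.dump((c,T),open("c1.pkl","wb"))
cv2.imwrite("pics/w1.png",c["img"][:,:,::-1])
print(bot.current_time(),bot.current_q().round(2) if hasattr(bot.current_q(),'round') else bot.current_q())
for v in(130,150,170,190):
  print(v);[print(np.round(o,3)) for o in dishes(c,T,v=v)]
```

```text
2.3083 [-0.24 -0.09  1.63  0.    1.6  -0.24]
130
[ 0.414 -0.242  1.884 57.164 85.68 ]
[7.0700e-01 1.5000e-02 2.6440e+00 6.1328e+01 7.5874e+01]
[-2.0000e-03  1.3000e-01  4.6420e+00  6.7810e+01  7.5164e+01]
[ 0.451  0.238  1.861 70.617 82.774]
150
[ 4.5600e-01 -4.7000e-02  4.6760e+00  6.1918e+01  8.6451e+01]
[ 0.452  0.09   4.702 62.708 85.71 ]
[ 0.449  0.238  1.859 62.244 81.612]
170
[ 4.5600e-01 -4.7000e-02  4.6760e+00  5.9014e+01  8.5414e+01]
[ 0.453  0.09   4.701 59.881 84.475]
[ 0.449  0.238  1.854 60.931 80.316]
190
[ 4.5600e-01 -4.7000e-02  4.6760e+00  5.8518e+01  8.3877e+01]
[ 0.452  0.09   4.702 59.403 82.615]
[ 0.449  0.238  1.855 59.55  79.793]
```

View pics/w1.png

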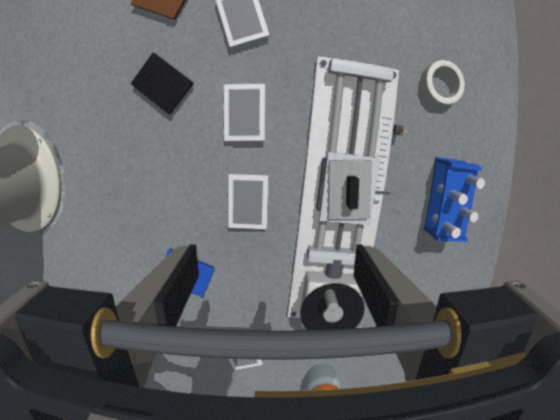

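The wrist view shows dishes at (243,20), (245,112) and (248,201), with the fourth partly hidden at (245,360). The cover and platform are at (350,187), the pointer tip at (388,192), the flag at (400,130) and the crank at (333,305). Next I'll take a closer look at the platform.

Run:
```python
from bench import bot
from h import *
import pickle
c,T=pickle.load(open("c1.pkl","rb"))
for n,p,z in(("plat",(350,187),.045),("ptr",(388,192),.04),("flag",(400,130),.04),("TL",(318,57),.02),("BL",(290,317),.02)): print(n,onplane(c,p,z,T).round(4))
p=onplane(c,(350,187),.045,T)[0]
bot.movep([p[0],p[1]-0.0,0.36],[np.pi,0,np.pi/2-0.1])
T=toolT(bot); c=bot.capture("wrist"); pickle.dump((c,T),open("c2.pkl","wb"))
cv2.imwrite("pics/w2.png",cv2.resize(c["img"][0:330,120:560,::-1],None,fx=1.8,fy=1.8,interpolation=cv2.INTER_CUBIC))
```

```text
plat [[ 0.6076 -0.0175]]
ptr [[ 0.6691 -0.0253]]
flag [[0.6821 0.069 ]]
TL [[0.5608 0.1724]]
BL [[ 0.5251 -0.2568]]
```

View pics/w2.png

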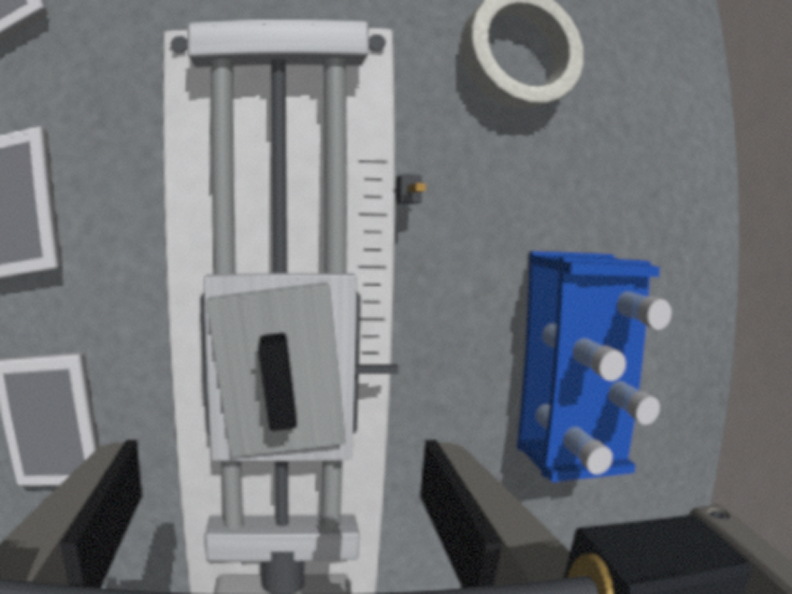

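The crop shows the platform corners at (205,276), (356,275), (352,460) and (210,460). The cover is turned about 5° on it, with corners at (208,298), (330,283), (345,444) and (232,458) and the handle centred near (278,382). The pointer tip is at (397,369) and the flag at (418,187).

Run:
```python
from h import *
import pickle
c,T=pickle.load(open("c2.pkl","rb"))
f=lambda P,z: onplane(c,np.array(P)/1.8+[120,0],z,T)
def rect(n,P,z):
    q=f(P,z); e=[np.linalg.norm(q[i]-q[(i+1)%4]) for i in range(4)]
    a=[np.arctan2(*(q[i]-q[j])[::-1]) for i,j in((0,3),(1,2))]; b=[np.arctan2(*(q[i]-q[j])[::-1])+np.pi/2 for i,j in((1,0),(2,3))]
    print(n,q.mean(0).round(4),"sides",np.round(e,4),"long ang",np.round(a+b,3)); return q
rect("plat",[(205,276),(356,275),(352,460),(210,460)],.045)
rect("cover",[(208,298),(330,283),(345,444),(232,458)],.053)
rect("handle",[(260,336),(284,334),(297,427),(273,430)],.077)
q=f([(397,369),(421,187),(410,187)],.04); print(q)
q=f([(165,30),(393,30),(180,44),(377,43)],.012);print(q)
c1,T1=pickle.load(open("c1.pkl","rb"))
print("wheel",onplane(c1,(333,308),.074,T1),"crank top",onplane(c1,(328,293),.116,T1))
```

```text
plat [ 0.6078 -0.0215] sides [0.077  0.1022 0.0791 0.1016] long ang [1.465 1.485 1.478 1.471]
cover [ 0.6069 -0.0203] sides [0.0612 0.0864 0.0612 0.0871] long ang [1.587 1.588 1.593 1.604]
handle [ 0.607 -0.018] sides [0.0111 0.0463 0.0117 0.0468] long ang [1.597 1.61  1.556 1.604]
[[ 0.67047908 -0.02758195]
 [ 0.68955075  0.06867757]
 [ 0.68367552  0.0689634 ]]
[[0.56177625 0.17577051]
 [0.68988827 0.16301001]
 [0.56960434 0.16554772]
 [0.67970737 0.15516567]]
wheel [[ 0.58939449 -0.20347672]] crank top [[ 0.57147954 -0.15047033]]
```

```bash
cat > act.py <<'E'
from bench import bot
from h import *
PL=np.array([0.6078,-0.0215]); PY=1.474; UP=0.35
DOWN=lambda psi:[np.pi,0,psi]
def norm(a): return (a%np.pi)   # long-side direction in 0..pi, tool x along it
def go(x,y,z,psi): bot.movep([x,y,z],DOWN(psi))
def look(x,y,z=0.36,psi=np.pi/2):
    go(x-.05*np.cos(psi),y-.05*np.sin(psi),z,psi); bot.pause(.1); T=toolT(bot); return bot.capture("wrist"),T
def find(x,y):
    c,T=look(x,y); D=[d for d in dishes(c,T,v=150) if 56<d[3]<68 and 78<d[4]<92]
    D.sort(key=lambda d:np.hypot(d[0]-x,d[1]-y)); return (D[0] if D else None),c,T
def lower(x,y,z,psi,f=4,slow=.04,near=.03):
    bot.servo_line([x,y,z+near],.25,DOWN(psi)); return bot.servo_line([x,y,z],slow,f_stop=f)
def up(z=UP):
    p=bot.current_eef_pos(); bot.servo_line([p[0],p[1],z],.25)
E
python3 - <<'E'
from act import *
bot.grip(.05,40)
go(.607,-.019,.30,1.595)
print("hit",lower(.607,-.019,.248,1.595))
bot.grip(0.0,40); print("w",bot.current_grip_width(),bot.current_finger_force())
up(.32); print("w",bot.current_grip_width(),bot.current_contact_force())
go(.46,-.17,.30,np.pi/2)
print("w",bot.current_grip_width())
print("hit",lower(.46,-.17,.200,np.pi/2),bot.current_eef_pos()); print("w",bot.current_grip_width())
bot.grip(.05); up()
d,c,T=find(.456,-.047); print(d,bot.current_time())
cv2.imwrite("pics/w3.png",c["img"][:,:,::-1])
E
```

```text
hit False
w 0.013624431500132641 40.00020682811737
w 0.013583476325534404 [-1.04455637  0.07386629 -3.28479965]
w 0.01356626536759901
hit True [ 0.45981135 -0.16994376  0.20293811]
w 0.013383235286011761
(0.4559167785644531, -0.04756502151489258, np.float64(4.680071121082415), 61.6744384765625, 85.61736297607422) 10.3917
```

View pics/w3.png

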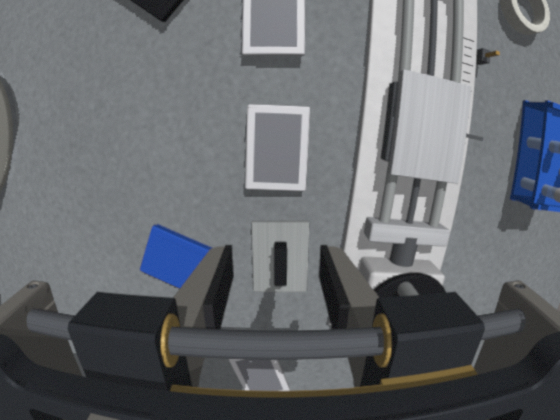

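The cover is on the bench at about (280,255). The next dish is at (277,148), and the platform at (430,125) is bare. I'll stack the first dish and check it.

```bash
cat >> act.py <<'E'
def window(c,T,z,x,y):
    """dark pane inside the white rim near (x,y): centre, long angle, size mm"""
    g=cv2.cvtColor(c["img"],cv2.COLOR_RGB2GRAY); best=None
    for v in range(110,200,10):
        cs,_=cv2.findContours((g<v).astype(np.uint8),cv2.RETR_LIST,cv2.CHAIN_APPROX_NONE)
        for k in cs:
            if len(k)<40: continue
            (cx,cy),(a,b),t=cv2.minAreaRect((onplane(c,k[:,0],z,T)*1000).astype(np.float32))
            if a>b: a,b,t=b,a,t+90
            e=np.hypot(cx/1e3-x,cy/1e3-y)
            if 42<a<60 and 62<b<82 and e<.04 and (best is None or e<best[5]): best=(cx/1e3,cy/1e3,norm(np.deg2rad(t)+np.pi/2),a,b,e)
    return best
def check(n):
    c,T=look(*PL,z=.40,psi=PY); w=window(c,T,.045+n*.0155,*PL)
    print("placed",n,None if w is None else (np.round(w,4),"off mm",np.round((np.array(w[:2])-PL)*1e3,1)),bot.current_time()); return c,w
def pick(d,ztip=.003):
    x,y,psi=d[0],d[1],norm(d[2]); bot.grip(.09,25)
    go(x,y,.26,psi); h=lower(x,y,.19+ztip,psi,f=5)
    bot.grip(.0,25); w=bot.current_grip_width(); up(); w2=bot.current_grip_width()
    print("pick hit",h,"w",w,w2); return .058<w2<.066
def place(n,ztip=.003,x=PL[0],y=PL[1]):
    z=.045+n*.0155+.19+ztip
    go(x,y,max(z+.04,.33),PY); h=lower(x,y,z-.004,PY,f=4,slow=.03,near=.02)
    print("place hit",h,"dz",bot.current_eef_pos()[2]-z,"w",bot.current_grip_width())
    bot.grip(.088); up(.40)
E
python3 - <<'E'
from act import *
d,c,T=find(.456,-.047); print(np.round(d,3)); print("win",window(c,T,.0155,.456,-.047))
if pick(d):
    place(0); c,w=check(1); cv2.imwrite("pics/w4.png",c["img"][:,:,::-1])
E
```

```text
[ 4.5600e-01 -4.8000e-02  4.6820e+00  6.1733e+01  8.5635e+01]
win (0.4555389099121094, -0.04821735000610351, np.float64(1.530183253329243), 46.18175506591797, 70.28873443603516, np.float64(0.0013017469441144146))
pick hit False w 0.061702678433299234 0.06177904658792171
place hit True dz 3.2451237288733115e-06 w 0.061932895111288015
placed 1 (array([ 6.07800e-01, -2.17000e-02,  1.46400e+00,  4.59921e+01,
        6.98219e+01,  2.00000e-04]), 'off mm', array([ 0. , -0.2])) 18.05
```

View pics/w4.png

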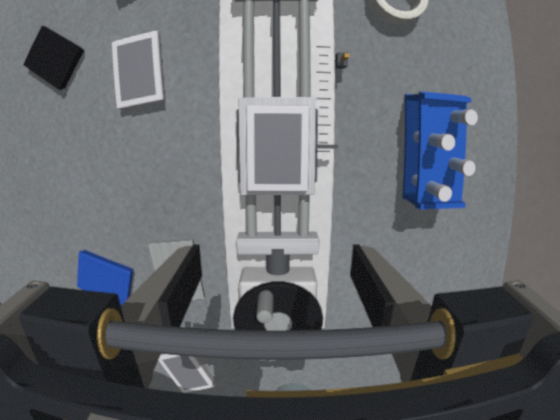

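The first dish lies centred on the platform at (277,145), and the measurement agrees to within a millimetre. Next come the remaining three, with a stop if anything looks wrong.

Run:
```python
from act import *
for n,(x,y) in enumerate([(.453,.09),(.449,.238),(.432,-.342)],1):
    d,c,T=find(x,y)
    if d is None: print("no dish",n); cv2.imwrite("pics/f%d.png"%n,c["img"][:,:,::-1]); break
    print(np.round(d,3),"win",window(c,T,.0155,d[0],d[1]))
    if np.hypot(d[0]-x,d[1]-y)>.09: print("far"); break
    if not pick(d): print("lost"); break
    place(n); c,w=check(n+1); cv2.imwrite("pics/p%d.png"%n,c["img"][:,:,::-1])
    if w is None or w[5]>.004: break
```

```text
[ 0.453  0.09   4.708 61.593 85.451] win (0.4522709350585937, 0.08951779174804687, np.float64(1.5686723226675046), 45.73116683959961, 69.03781127929688, np.float64(0.000940430186650088))
pick hit False w 0.06194659883579066 0.061557311528750096
place hit True dz -4.2354315449133484e-05 w 0.061620796723944646
placed 2 (array([ 6.0770e-01, -2.2300e-02,  1.4744e+00,  4.4614e+01,  6.8025e+01,
        8.0000e-04]), 'off mm', array([-0.1, -0.8])) 25.7583
[ 0.448  0.24   1.855 61.787 85.777] win (0.44828945922851565, 0.2390496826171875, np.float64(1.8528612719355992), 45.420005798339844, 69.53382873535156, np.float64(0.0009124912758183121))
pick hit False w 0.061629422308564885 0.06143049737472985
place hit True dz -4.105189681963273e-05 w 0.061589090931301174
placed 3 (array([ 6.07700e-01, -2.22000e-02,  1.47280e+00,  4.58899e+01,
        6.91014e+01,  7.00000e-04]), 'off mm', array([-0.1, -0.7])) 34.1083
[ 0.432 -0.32   1.856 61.763 85.595] win (0.4319656982421875, -0.3206034240722656, np.float64(1.8557761350382047), 44.98714828491211, 68.96696472167969, np.float64(0.0007550654498811234))
pick hit False w 0.06173188458569899 0.06142012269990309
place hit True dz -2.199647835665619e-05 w 0.06198597829737841
placed 4 (array([ 6.07600e-01, -2.22000e-02,  1.47530e+00,  4.39092e+01,
        6.71985e+01,  8.00000e-04]), 'off mm', array([-0.2, -0.7])) 42.7
```

Run:
```python
from act import *
for n in("scene","side"): cv2.imwrite(f"pics/{n}5.png",bot.capture(n)["img"][:,:,::-1])
bot.grip(.09); c,T=look(.46,-.17)
cv2.imwrite("pics/w6.png",c["img"][:,:,::-1])
g=cv2.cvtColor(c["img"],cv2.COLOR_RGB2GRAY)
for v in(35,45,55):
    cs,_=cv2.findContours((g<v).astype(np.uint8),cv2.RETR_EXTERNAL,cv2.CHAIN_APPROX_NONE)
    for k in cs:
        if len(k)<30: continue
        r=cv2.minAreaRect((onplane(c,k[:,0],.032,T)*1000).astype(np.float32))
        if 30<max(r[1])<60: print(v,np.round(r[0],1),np.round(r[1],1),r[2])
a=cv2.imread("pics/scene5.png"); b=cv2.imread("pics/w6.png")
cv2.imwrite("pics/v6.png",np.hstack([a[100:360,60:460],b[0:260,80:480]]))
```

```text
35 [ 109.  -484.7] [20.9 35.8] 86.27519989013672
35 [  81.8 -480.1] [41.9 18.3] 39.9641227722168
35 [  77.2 -462.6] [31.2 10.9] 41.58964157104492
35 [ 840.1 -455. ] [21.8 34.9] 89.26898956298828
35 [ 648.2 -206.3] [12.1 30.3] 86.52472686767578
35 [ 589.  -206.1] [39.5 23.2] 57.10078811645508
45 [ 832.6 -449.5] [57.5 40.5] 0.7357600331306458
45 [ 458.8 -170.6] [10.6 40.3] 0.042853910475969315
45 [760.8 -90.8] [59.8 56. ] 28.069828033447266
45 [560.8 -37.6] [ 6.2 43.5] 2.293044090270996
55 [ 459.3 -170.6] [42.3 11.5] 89.8824691772461
55 [562.  -37.7] [44.4  6.2] 88.76593017578125
```

View pics/v6.png

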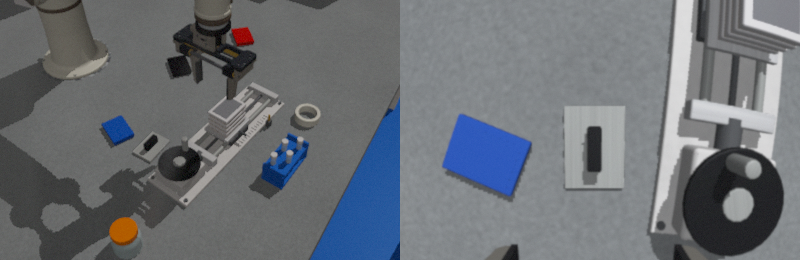

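All four dishes are piled on the platform, and nothing pale is left on the bench except the bystanders. The cover sits at about (595,148) in the right panel, the wheel hub at (738,205) and the crank top at (743,166).

Run:
```python
from act import *
b={"img":cv2.imread("pics/w6.png")}
T=toolT(bot); c=bot.capture("wrist")
q=onplane(c,[(244,106),(304,106),(304,188),(246,189)],.008,T); print(q.round(4),q.mean(0))
print("axis",onplane(c,(418,205),.074,T),"crank",onplane(c,(423,166),.116,T))
x,y=.4593,-.1706
if np.hypot(*(q.mean(0)-[x,y]))<.005:
    bot.grip(.05,40); go(x,y,.26,np.pi/2); print("hit",lower(x,y,.203,np.pi/2,f=5)); bot.grip(0,40); up(.36); print(bot.current_grip_width())
    z=.203+.107
    go(*PL,z+.05,PY); print(bot.current_grip_width())
    print("hit",lower(*PL,z-.005,PY,f=4,slow=.03,near=.02),bot.current_eef_pos()[2]-z); bot.grip(.05); up(.42)
c,T=look(*PL,z=.42,psi=PY); cv2.imwrite("pics/w7.png",cv2.resize(c["img"][:,100:480,::-1],None,fx=1.4,fy=1.4)); import pickle; pickle.dump((c,T),open("c7.pkl","wb")); print(bot.current_time())
```

```text
[[ 0.4287 -0.1282]
 [ 0.4893 -0.1282]
 [ 0.4906 -0.2134]
 [ 0.4297 -0.2146]] [ 0.45955959 -0.1711018 ]
axis [[ 0.5902441  -0.21342488]] crank [[ 0.57077904 -0.17182818]]
hit False
0.013739283727578131
0.013438706347431982
hit True -1.1051203332279602e-05
51.3333
```

View pics/w7.png

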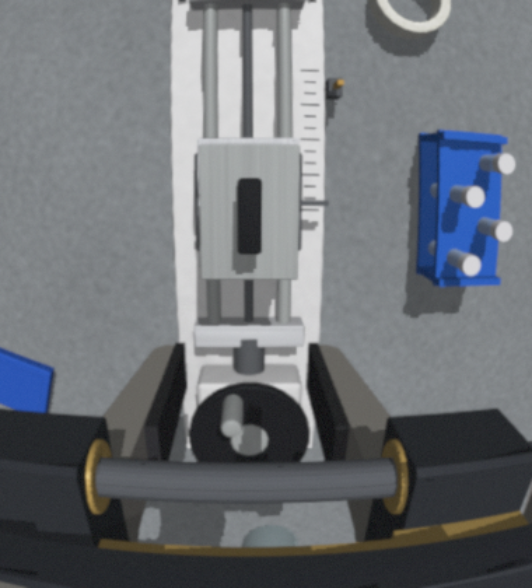

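The cover is square on the pile at (249,208). The crank top is at (231,429), the hub at (250,437), the pointer at (326,203) and the flag at (337,88).

```bash
cat >> act.py <<'E'
AX=np.array([.5894,-.2136]); R=.040; ZC=.272
def cpose(th,psi,r=R,z=ZC): return [AX[0]+r*np.cos(th),AX[1]+r*np.sin(th),z],[np.pi,0,psi]
def stroke(th,amount):
    """grip pin at angle th, wind clockwise up to amount rad; returns rad done"""
    p,_=cpose(th,0,z=.35); best=None
    for k in range(-3,4):
        psi=th+k*np.pi; q=bot.ik(p,[np.pi,0,(psi+np.pi)%(2*np.pi)-np.pi])
        if q is None: continue
        q=np.array(q); w=q[0]+np.pi/2-psi      # wanted last joint for this psi
        if -2.8<=w and (best is None or w<best[0]): q[5]=w; best=(w,psi,q)
    w,psi,q=best; bot.grip(.045,15); bot.move_j(list(q))
    print("th",round(th,3),"q6",round(w,2),"ori err",np.round(((bot.current_orientation()[2]-psi+np.pi)%(2*np.pi))-np.pi,3))
    if bot.servo_line(cpose(th,psi)[0],.12,f_stop=6): print("hit on descent",bot.current_eef_pos()); return 0
    bot.grip(0,15); print("w",bot.current_grip_width())
    n=int(np.ceil(min(amount,2.75-w)/.2)); s=min(amount,2.75-w)/n; F=0
    for i in range(1,n+1):
        p,o=cpose(th-i*s,psi-i*s); o[2]=(o[2]+np.pi)%(2*np.pi)-np.pi
        bot.servo_line(p,.04,ori=o); F=max(F,np.linalg.norm(bot.current_contact_force()))
    print("done",n*s,"Fmax",round(F,1),"w",bot.current_grip_width(),"q6",bot.current_q()[5])
    bot.grip(.045); bot.servo_line(cpose(th-n*s,0,z=.36)[0],.2); return n*s
E
python3 - <<'E'
from act import *
import pickle
c,T=pickle.load(open("c7.pkl","rb"))
a=onplane(c,np.array((250,437))/1.4+[100,0],.074,T)[0]; k=onplane(c,np.array((231,429-13))/1.4+[100,0],.116,T)[0]
k2=onplane(c,np.array((231,430))/1.4+[100,0],.116,T)[0]; print(a,k,k2)
for m in(k,k2): print(np.hypot(*(m-AX)),np.arctan2(*(m-AX)[::-1]))
k=np.array([.5708,-.1718]);print(np.hypot(*(k-AX)),np.arctan2(*(k-AX)[::-1]))
E
```

```text
[ 0.59101931 -0.21127611] [ 0.58154961 -0.1634654 ] [ 0.58020023 -0.1755437 ]
0.050745508899320405 1.7261213881674826
0.03915249754390114 1.807986896751945
0.045751502707561446 1.989464508985903
```

Run:
```python
from act import *
print(bot.current_time()); d=stroke(1.82,15.0); print(d,bot.current_time())
c,T=look(*PL,z=.42,psi=PY); cv2.imwrite("pics/w8.png",cv2.resize(c["img"][:,100:480,::-1],None,fx=1.4,fy=1.4))
```

```text
51.3333
th 1.82 q6 -0.74 ori err -0.002
w 0.015539156280355093
done 3.491594963721118 Fmax 15.2 w 0.015527515315874844 q6 2.6390812237308525
3.491594963721118 60.8917
```

View pics/w8.png

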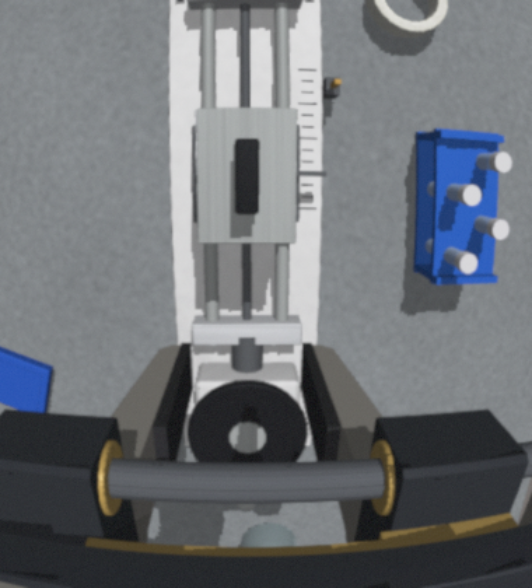

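The pointer moved from row 203 to row 173, as expected, and the pile is intact. I'll continue winding to a little short of the flag.

Run:
```python
from act import *
import pickle
tot=3.4916
while tot<13.8:
    d=stroke(1.82-tot,13.9-tot)
    if d==0: break
    tot+=d
print(tot,bot.current_time())
u=np.array([np.cos(PY),np.sin(PY)]); c,T=look(*(PL+.09*u+[.04,0]),z=.34,psi=PY); pickle.dump((c,T),open("c9.pkl","wb"))
cv2.imwrite("pics/w9.png",cv2.resize(c["img"][20:300,150:500,::-1],None,fx=2.1,fy=2.1,interpolation=cv2.INTER_CUBIC))
```

```text
th -1.672 q6 -0.5 ori err 0.0
w 0.015372869345814496
done 3.246817662994146 Fmax 16.6 w 0.015695196593573674 q6 2.867383291420726
th -4.918 q6 -0.27 ori err -0.0
w 0.016062568008941246
done 3.021812143663353 Fmax 16.4 w 0.01547307486563949 q6 2.625899089812544
th -7.94 q6 -0.51 ori err -0.0
w 0.01557237435850174
done 3.2609246721636564 Fmax 16.6 w 0.01558454996803938 q6 2.8670476446461164
th -11.201 q6 2.87 ori err -0.0
w 0.01565501678540555
done nan Fmax 0 w 0.01565501678540555 q6 2.8693287058983055act.py:55: RuntimeWarning: divide by zero encountered in scalar divide
  n=int(np.ceil(min(amount,2.75-w)/.2)); s=min(amount,2.75-w)/n; F=0
act.py:59: RuntimeWarning: invalid value encountered in scalar multiply
  print("done",n*s,"Fmax",round(F,1),"w",bot.current_grip_width(),"q6",bot.current_q()[5])
act.py:60: RuntimeWarning: invalid value encountered in scalar multiply
  bot.grip(.045); bot.servo_line(cpose(th-n*s,0,z=.36)[0],.2); return n*s
Traceback (most recent call last):
  File "act.py", line 60, in stroke
    bot.grip(.045); bot.servo_line(cpose(th-n*s,0,z=.36)[0],.2); return n*s
                    ~~~~~~~~~~~~~~^^^^^^^^^^^^^^^^^^^^^^^^^^^^^
ValueError: expected 3 finite numbers
```

```bash
sed -i 's/range(-3,4)/range(-9,10)/' act.py
python3 - <<'E'
from act import *
import pickle
p=bot.current_eef_pos(); bot.servo_line([p[0],p[1],.36],.2)
d=stroke(1.82-13.0212,.9); print(13.0212+d,bot.current_time())
u=np.array([np.cos(PY),np.sin(PY)]); c,T=look(*(PL+.09*u+[.04,0]),z=.34,psi=PY); pickle.dump((c,T),open("c9.pkl","wb"))
cv2.imwrite("pics/w9.png",cv2.resize(c["img"][20:300,150:500,::-1],None,fx=2.1,fy=2.1,interpolation=cv2.INTER_CUBIC))
E
```

```text
th -11.201 q6 -0.27 ori err -0.0
w 0.015137350142671589
done 0.8999999999999999 Fmax 7.5 w 0.01566923264811847 q6 0.6132333379091764
13.9212 105.0167
```

View pics/w9.png

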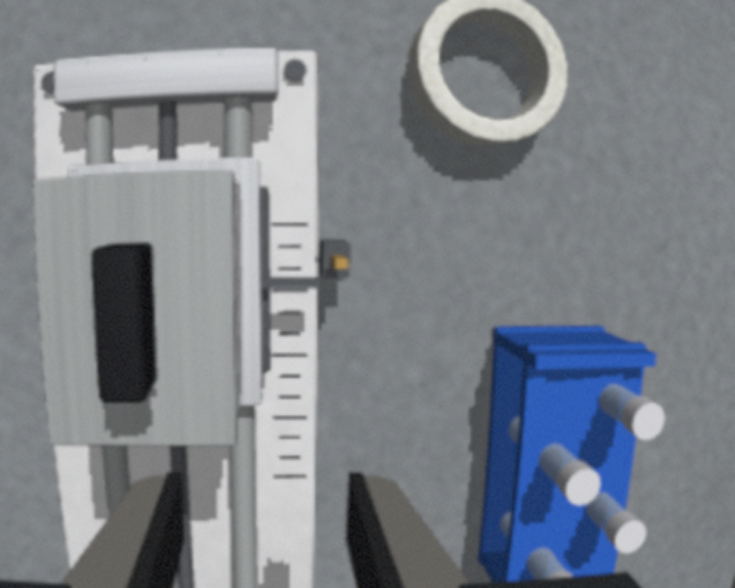

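The pointer is at row 281 (tip near x=317) and the brass flag is at (341,262), so the pointer is slightly short.

Run:
```python
from h import *
import pickle
c,T=pickle.load(open("c9.pkl","rb"))
q=onplane(c,np.array([(317,281),(341,263)])/2.1+[150,20],.042,T); d=q[1]-q[0]
PY=1.474; u=np.array([np.cos(PY),np.sin(PY)]); n=np.array([np.sin(PY),-np.cos(PY)]); print(q,"x",d@n,"y",d@u,"rad",d@u/.00637)
print("plat from ptr",q[0]-.063*n, "travel",(q[0]-[.6705,-.0276])@u)
# brass blob
h=cv2.cvtColor(c["img"],cv2.COLOR_RGB2HSV); m=((h[...,0]>10)&(h[...,0]<28)&(h[...,1]>120)).astype(np.uint8)
k,l,s,ce=cv2.connectedComponentsWithStats(m)
for i in range(1,k):
    if s[i,4]>8: print(s[i],ce[i],(onplane(c,ce[i],.042,T)[0]-q[0])@u)
```

```text
[[0.67757837 0.06216928]
 [0.68801102 0.06870252]] x 0.009752414766205182 y 0.007510920885171094 rad 1.179108459210533
plat from ptr [0.61487328 0.06825793] travel 0.0900331521411395
[  0   0  22  47 670] [ 7.32089552 19.54328358] 0.1710712024542425
[309 142   6   6  27] [311.40740741 144.59259259] 0.008058158696559103
[170 315  17  53 371] [176.05121294 341.76819407] -0.20320070029716633
[367 315  16  53 337] [376.14836795 341.76557864] -0.20385876929354113
[332 368 134  27 829] [409.65138721 380.28829916] -0.2769352444874551
[162 385   4   5   9] [163.44444444 387.11111111] -0.28397956297455307
[167 385   7   5  18] [169.94444444 387.22222222] -0.28266449262517185
[175 386  54   9 205] [202.88780488 390.13658537] -0.28219997606562325
[229 389   6   6  16] [231.875 391.125] -0.2806629060044296
[236 390  48   7 141] [258.24113475 393.34042553] -0.2833526754628722
[285 391  46   5 120] [308.59166667 392.96666667] -0.28359208463112545
```

Run:
```python
from act import *
import pickle
d=stroke(1.82-13.9212,1.2); print(d,bot.current_time())
u=np.array([np.cos(PY),np.sin(PY)]); c,T=look(*(PL+.06*u+[.04,0]),z=.34,psi=PY); pickle.dump((c,T),open("c10.pkl","wb"))
cv2.imwrite("pics/w10.png",cv2.resize(c["img"][0:280,150:500,::-1],None,fx=2.1,fy=2.1,interpolation=cv2.INTER_CUBIC))
```

```text
th -12.101 q6 -2.52 ori err -0.0
w 0.015494233830559343
done 1.2 Fmax 12.8 w 0.015532619100837867 q6 -1.3901761348419237
1.2 113.0083
```

View pics/w10.png

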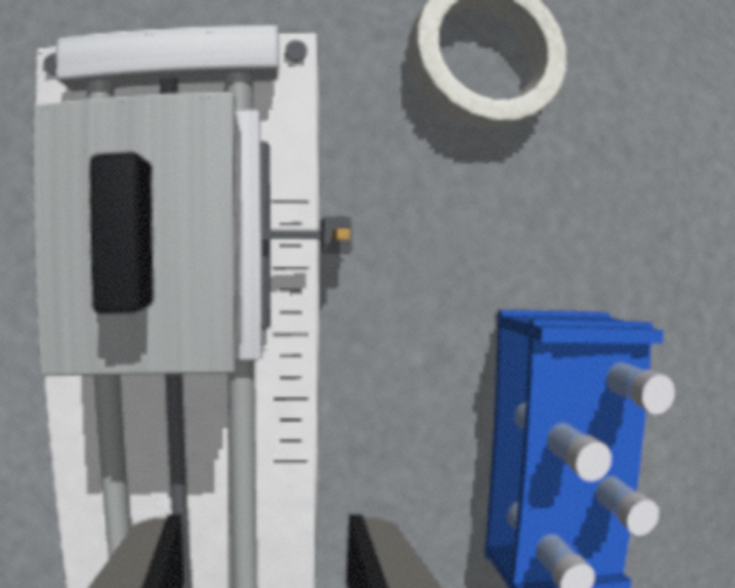

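The pointer (row 235) is now opposite the flag (row 234). I'll check the cover numerically against the platform, then hand in.

Run:
```python
from act import *
import pickle
c,T=pickle.load(open("c10.pkl","rb"))
f=lambda P,z: onplane(c,np.array(P)/2.1+[150,0],z,T)
u=np.array([np.cos(PY),np.sin(PY)]); n=np.array([np.sin(PY),-np.cos(PY)])
q=f([(35,107),(232,93),(235,373),(42,374)],.115); p=f([(319,235)],.04)[0]-.063*n; g=f([(343,234)],.043)[0]
print("cover-plat",(q.mean(0)-p)@n,(q.mean(0)-p)@u,"ang",np.arctan2(*(q[1]-q[2])[::-1])-PY,np.arctan2(*(q[0]-q[3])[::-1])-PY,"flag-ptr y",(g-p)@u)
if abs((g-p)@u)<.002 and np.linalg.norm(q.mean(0)-p)<.005: print(bot.sign_off())
```

```text
cover-plat 0.0011627998383732106 -0.0008751885278261013 ang 0.006650585985419788 -0.001121174332146424 flag-ptr y 0.0005325486435689166
the job is handed in; nothing more can be done
None
```

The job is done and handed in: all four dishes found on the bench are piled square on the platform under the cover plate (cover measured about 1.5 mm off centre), and the pointer is about 0.5 mm from the flag; the hand-in gave no verdict.

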